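Level the tilting well-plate stand and pin it

TASK

The well plate sits tilted in its tilting stand: press the raised press plate down until the cradle lies level on its rest. Then take the lock pin with the tall knob from the rack and drop it fully home, collar down, in the hole in the bridge beside the plate, so that the cradle is locked level; let go of it. Leave the flat-headed stopper where it is in the rack.

Things in the scene. Friction and masses are not known exactly. Their poses are not given: they have to be found in the camera images.
- press_plate (a point): Middle of the top of the ribbed press plate (60 x 80 x 6 mm) at the raised end of the cradle that holds a red well plate. Frame turns with it: y along the level trunnion axis, z normal, x to the axis, 100 mm away. Starts 23-37 deg up; pushing its middle straight down (4-6 N) swings it to its stop at level, this point then 88 mm above the bench. Stays as left. Well plate begins 36 mm along x.
- guide (a point): Centre of the mouth of the vertical 18 mm hole in the bridge: a fixed level aluminium plate 60 x 59 mm, 10 mm thick, its top (this point) 139 mm above the bench. z up, y along the trunnion axis; the well plate is centred 87.5 mm along -y, lower. The cradle's steel index block, 8 mm below the bridge, has a 20 mm hole that lines up only when level; otherwise it blocks the pin.
- lock_pin: Lock pin upright in one of two 18 mm holes, 80 mm apart, of a white rack 60 x 150 x 52 mm high. Origin on its axis under the collar, z up. Above: steel collar 32 mm wide, 5 thick, then black round knob 24 mm wide up to 45 mm. Below: steel shank 12 mm wide, 40 long, the last 12 tapering to 6. Home: collar rests on the bridge. 60-130 g.
- stopper: Bystander in the rack's other hole, 80 mm from the lock pin: stopper with a flat black disc head 40 mm wide and 14 mm high on a short 15 mm shank. Origin under the head, z up. Stays in its place.

How it is judged:
On the way:
1. the cradle has been swung level, within 10 degrees (angle between press_plate's own z axis and vertical below 0.175 rad), for 0.2 s.
At the end, for the whole second after the job is handed in: The cradle is level within 10 degrees, and the lock pin is in the bridge hole: upright within 15 degrees, within 12 mm of the hole's centre, its collar within 10 mm of the bridge's top, released and at rest. The stopper is within 30 mm of where it began (angle between press_plate's own z axis and vertical below 0.175 rad and horizontal distance between lock_pin and guide below 0.012 m and z of lock_pin in the frame of guide between -0.01 and 0.01 m and angle between lock_pin's own z axis and vertical below 0.26 rad and linear speed of lock_pin below 0.03 m/s and distance of stopper from where it was at the start of the episode below 0.03 m); the robot touches nothing.
It fails at once if the stopper is taken or knocked out of its place (moved more than 30 mm) (distance of stopper from where it was at the start of the episode above 0.03 m).
It also fails if it takes over 51 s, if anything falls off the work surface, if the arm or the gripper's body presses on something with over 40 N, if the wrist force passes 120 N, or if a joint passes its speed limit or range.

ROBOT

A 6-joint arm with a two-finger parallel gripper is mounted at the origin on the work surface. World frame = base frame: x ahead of the robot, y to its left, z up, the work surface at z = 0. Lengths are in m, angles in rad, forces in N, time in s.
With the tool pointing down it reaches from about 0.325 to 0.775 m from the base axis. Payload 5.5 kg.
Tool frame: the origin (TCP) lies on the mounting face of the last link; the fingertips stand 173 mm ahead of it and the grasp point (between the pads) lies 155 mm ahead of it; z points along the fingers, y is the direction in which the jaws open and shut (so a half turn about z gives the same grasp; the last joint's range is limited). The gripper opens to 85 mm and grips with 20 to 120 N. Pads are 22 mm wide; open, the fingers measure 114 mm over their backs; the gripper's body (76 mm by 85 mm) begins 54 mm behind the grasp point. The pads swing forward as they close: fully open they stand 13 mm farther back than shut.
Start: joints at [1.148, 0.091, 1.231, -0, 1.82, -0.057], TCP at [0.215, 0.56, 0.405] pointing down, gripper open.
Joint ranges: [-2.87, 2.87], [-0.86, 2.18], [0.17, 2.46], [-1.51, 4.65], [0.06, 2.69], [-2.65, 2.65]. Speed limits (rad/s): [2.57, 2.57, 3.01, 3.14, 3.14, 3.14].

INTERFACE

Orientations are given as a unit quaternion [x, y, z, w].
In Python, from plant import arm gives the robot as it stands. The module is installed in compiled form; this text tells all that it offers. Calls block until the motion is done:
- arm.move_to(position, orientation): joint-space move of the TCP to a pose.
- arm.movel(position, feed=0.15, attitude=None, guard=None): straight line of the TCP; attitude=None keeps the orientation; feed is the mean speed in m/s. With guard (N) it stops when the force on the tool has changed by that much, and returns True; else False.
- arm.move_j(angles): joint-space move.
- arm.move_gripper(opening, force=None): finger opening in m; force is the grip in N (None keeps the last); returns when the fingers have stopped.
- arm.dwell(seconds).
- arm.solve_ik(position, orientation): joint angles nearest the present ones, or None.
- arm.observe(): the state.
- arm.get_image(name): name is "scene" or "side" or "wrist"; returns the picture (420x560x3 uint8, red, green, blue); there is no depth.
- arm.camera_params(name): a dict with "mtx" (3x3 intrinsics, pixels), "cam_to_world" (4x4, takes a point from camera to world coordinates). Camera axes: x right, y down, z forward; pixel columns grow to the right and rows downward; lengths in m; the calibration is good to about 2 mm. A picture is of the moment at which its call begins: read the wrist's pose just before it. camera_params takes no time and is no camera call; for the wrist camera it gives the pose at the moment of the call.
A pose or a line that the arm cannot do raises arm.PlanningError and nothing moves.
- arm.sign_off(): hands the job in, once; it reports no verdict.
The state is a dict: "time_s": time; "joint_pos": joint angles; "qd": joint speeds; "joint_torque": joint torques, N m; "tool_pos": TCP position; "tcp_rot": TCP orientation; "ft_force": force on the tool from outside, world axes, zero at the start; "ft_torque": the same for the moment, N m; "opening": finger opening in m.
Only numpy, scipy, OpenCV 4.12 (cv2) and the standard library are available. Lean on these libraries where they do the work, as an engineer would, in place of code of your own. Each camera call takes 0.05 s, during which the arm holds its last target.

## Working session

There is one attempt and no reset: what is moved stays moved. The work goes in short steps, each a Python script; the robot and the scene stay as the last script left them, time stands still between calls to the robot, and variables do not carry over. Pictures are saved under pics/ and viewed, and the job is handed in when it is done.

```bash
mkdir -p pics; python3 - <<'E'
from plant import arm
import cv2,numpy as np
np.set_printoptions(precision=4,suppress=True)
for n in ["scene","side","wrist"]:
    p=arm.camera_params(n); im=arm.get_image(n)
    cv2.imwrite(f"pics/{n}0.png",im[:,:,::-1]); print(n,p["mtx"],p["cam_to_world"])
print(arm.observe())
E
```

```text
scene [[513.8501   0.     275.5002]
 [  0.     513.8501 213.1638]
 [  0.       0.       1.    ]] [[ 0.6594  0.5077 -0.5545  1.1106]
 [ 0.7516 -0.4303  0.4999 -0.5752]
 [ 0.0152 -0.7464 -0.6653  0.8339]
 [ 0.      0.      0.      1.    ]]
side [[461.0856   0.     285.0213]
 [  0.     461.0856 217.7007]
 [  0.       0.       1.    ]] [[ 0.95   -0.1757  0.258   0.2959]
 [-0.3121 -0.5515  0.7736 -0.7175]
 [ 0.0064 -0.8155 -0.5788  0.6405]
 [ 0.      0.      0.      1.    ]]
wrist [[346.8817   0.     275.0696]
 [  0.     346.8817 214.3228]
 [  0.       0.       1.    ]] [[ 0.3583  0.9006  0.2461  0.1528]
 [ 0.9336 -0.3452 -0.0961  0.584 ]
 [-0.0016  0.2642 -0.9645  0.3726]
 [ 0.      0.      0.      1.    ]]
{'time_s': 0.15, 'joint_pos': array([ 1.1483,  0.0917,  1.2316,  0.    ,  1.8198, -0.0567]), 'qd': array([-0.0004, -0.0025, -0.0035,  0.0023, -0.0011, -0.0006]), 'joint_torque': array([  0.0013, -45.9373, -41.8526,  -0.    ,   0.0096,   0.    ]), 'tool_pos': array([0.2147, 0.5604, 0.4038]), 'tcp_rot': array([ 0.1819,  0.9833, -0.0007, -0.0002]), 'ft_force': array([0.0282, 0.3884, 0.1757]), 'ft_torque': array([-0.0272,  0.0717, -0.0133]), 'opening': 0.08536129466956882}
```

View pics/scene0.png

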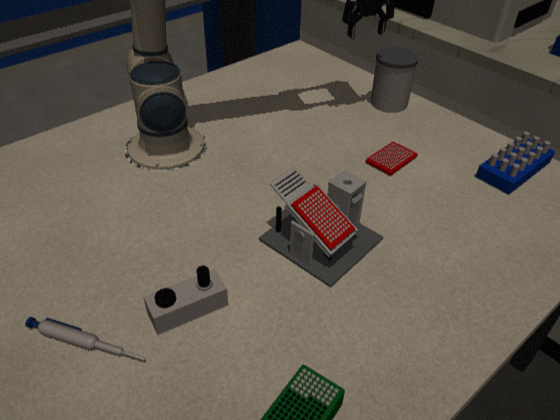

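View pics/side0.png

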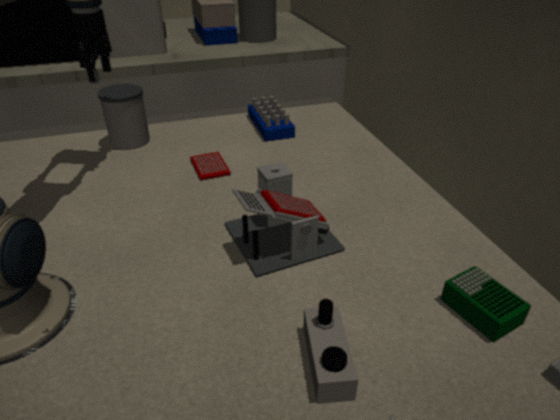

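View pics/wrist0.png

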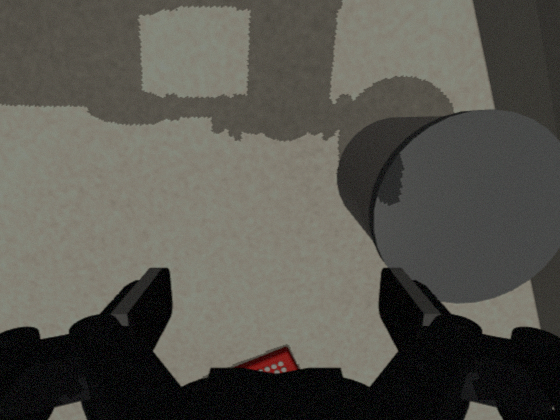

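The scene view shows the stand: press plate near (291,184), bridge hole near (347,182). In the rack, the tall knob is near (204,275) and the flat stopper near (166,298). I'll enlarge these areas to get accurate pixel positions.

```bash
python3 - <<'E'
import cv2,numpy as np
def crop(n,x,y,w,h,s):
    im=cv2.imread(f"pics/{n}0.png")[y:y+h,x:x+w]
    im=cv2.convertScaleAbs(im,alpha=1.5)
    return cv2.resize(im,None,fx=s,fy=s,interpolation=cv2.INTER_CUBIC)
cv2.imwrite("pics/c1.png",crop("scene",255,155,135,130,5)[:600])
cv2.imwrite("pics/c2.png",crop("side",220,155,130,120,5))
cv2.imwrite("pics/c3.png",np.vstack([np.hstack([crop("scene",140,255,100,80,4),crop("side",290,290,80,80,4)])]))
E
```

```text
(no output)
```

View pics/c1.png

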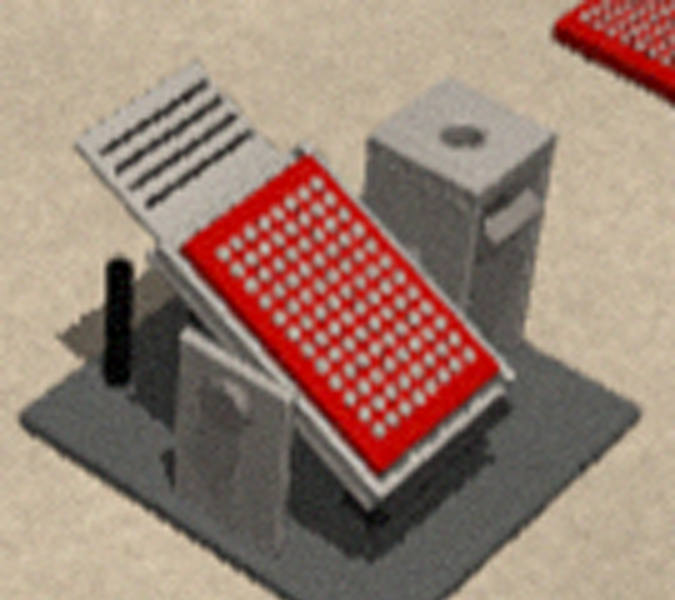

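View pics/c2.png

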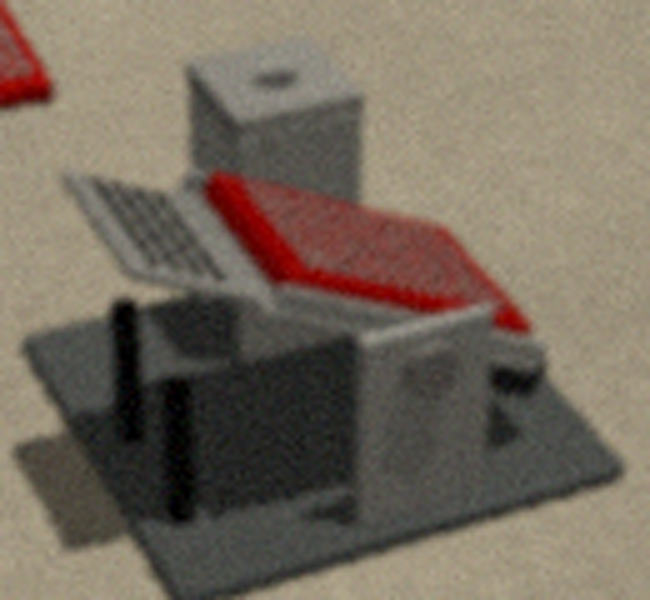

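View pics/c3.png

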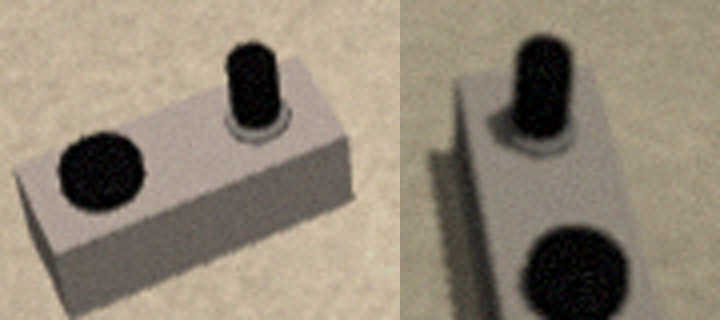

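```bash
cat > h.py <<'E'
import cv2,numpy as np
np.set_printoptions(precision=4,suppress=True)
CAM={"scene":(np.array([[513.8501,0,275.5002],[0,513.8501,213.1638],[0,0,1]]),np.array([[.6594,.5077,-.5545,1.1106],[.7516,-.4303,.4999,-.5752],[.0152,-.7464,-.6653,.8339]])),
"side":(np.array([[461.0856,0,285.0213],[0,461.0856,217.7007],[0,0,1]]),np.array([[.95,-.1757,.258,.2959],[-.3121,-.5515,.7736,-.7175],[.0064,-.8155,-.5788,.6405]]))}
def ray(n,p,cam=None):
    K,T=cam or CAM[n]
    d=T[:3,:3]@np.linalg.solve(K,[p[0],p[1],1.]); return T[:3,3],d/np.linalg.norm(d)
def onz(n,p,z,cam=None):
    o,d=ray(n,p,cam); return o+d*(z-o[2])/d[2]
def tri(a,b):
    (o1,d1),(o2,d2)=ray("scene",a),ray("side",b)
    s=np.linalg.lstsq(np.c_[d1,-d2],o2-o1,rcond=None)[0]
    q1,q2=o1+d1*s[0],o2+d2*s[1]; return (q1+q2)/2,np.linalg.norm(q1-q2)
E
python3 - <<'E'
from h import *
S=lambda x,y:(255+x/5,155+y/5)
D=lambda x,y:(220+x/5,155+y/5)
S3=lambda x,y:(140+x/4,255+y/4)
D3=lambda x,y:(290+(x-400)/4,290+y/4)
print("hole",onz("scene",S(462,137),.139),onz("side",D(276,79),.139))
for a,b in zip([(450,80),(553,138),(475,192),(368,138)],[(300,40),(362,98),(243,123),(188,68)]):
    print("br",onz("scene",S(*a),.139),onz("side",D(*b),.139))
print("ppA",tri(S(200,62),D(68,175))); print("ppB",tri(S(78,147),D(130,275)))
print("redA",tri(S(308,152),D(215,175))); print("redB",tri(S(183,245),D(285,280)))
print("knobtop",onz("scene",S3(251,57),.097),onz("side",D3(543,51),.097))
print("stopper top",onz("scene",S3(101,170),.066),onz("side",D3(577,275),.066))
for a in [(15,172),(60,252),(350,138),(300,60)]: print("rack",onz("scene",S3(*a),.052))
E
```

```text
hole [0.5571 0.1336 0.139 ] [0.5544 0.1281 0.139 ]
br [0.5254 0.1599 0.139 ] [0.5752 0.1588 0.139 ]
br [0.5834 0.1636 0.139 ] [0.585  0.1011 0.139 ]
br [0.5865 0.1099 0.139 ] [0.5299 0.0963 0.139 ]
br [0.531  0.1016 0.139 ] [0.5202 0.1492 0.139 ]
ppA (array([0.4485, 0.0771, 0.1422]), np.float64(0.004624952290665125))
ppB (array([ 0.4556, -0.0008,  0.1401]), np.float64(0.0009894787528866172))
redA (array([0.5125, 0.0834, 0.1264]), np.float64(0.00459124347515995))
redB (array([0.5188, 0.0033, 0.1225]), np.float64(0.0023132278706841916))
knobtop [ 0.5277 -0.2342  0.097 ] [ 0.5268 -0.2369  0.097 ]
stopper top [ 0.5159 -0.315   0.066 ] [ 0.5081 -0.3207  0.066 ]
rack [ 0.4794 -0.3422  0.052 ]
rack [ 0.534  -0.3506  0.052 ]
rack [ 0.5669 -0.2074  0.052 ]
rack [ 0.5098 -0.1957  0.052 ]
```

```bash
python3 - <<'E'
from h import *
from plant import arm
for a in (45,-45):
    r=np.deg2rad(a); print(a,[arm.solve_ik(p,[np.cos(r),np.sin(r),0,0]) for p in ([.52,.09,.40],[.474,.04,.258],[.527,-.235,.235],[.556,.131,.32])])
r=np.deg2rad(45);q=[np.cos(r),np.sin(r),0,0]
arm.move_gripper(0.0)
arm.move_to([.52,.09,.41],q)
P=arm.camera_params("wrist"); im=arm.get_image("wrist")
np.savez("w1.npz",K=P["mtx"],T=P["cam_to_world"])
cv2.imwrite("pics/w1.png",im[:,:,::-1]); o=arm.observe(); print(o["time_s"],o["tool_pos"],o["joint_pos"])
E
```

```text
45 [array([ 0.1069, -0.1044,  1.4336, -0.    ,  1.8124,  0.1069]), array([ 0.0127, -0.2285,  1.7955, -0.    ,  1.5745,  0.0127]), array([-0.4784,  0.0632,  1.5613, -0.    ,  1.5171, -0.4784]), array([ 0.1718,  0.0133,  1.4607, -0.    ,  1.6676,  0.1718])]
-45 [None, None, None, None]
2.9833 [0.5199 0.0909 0.41  ] [ 0.1085 -0.1021  1.4138  0.0003  1.8299  0.1069]
```

View pics/w1.png

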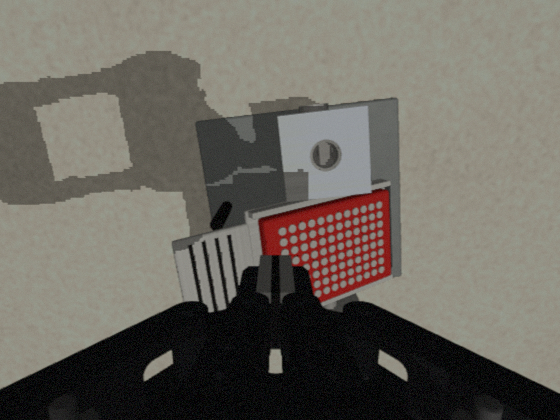

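The wrist view shows the hole at about (326,154), the bridge corners at (278,114), (367,106) and (372,191), and the ribbed press plate at about (215,270). I'll cast the hole onto z=0.139 and then press.

```bash
python3 - <<'E'
from h import *
from plant import arm
w=np.load("w1.npz");cam=(w["K"],w["T"])
im=cv2.imread("pics/w1.png")
g=cv2.cvtColor(im,cv2.COLOR_BGR2GRAY)
c=cv2.HoughCircles(cv2.GaussianBlur(g[120:190,290:365],(3,3),0),cv2.HOUGH_GRADIENT,1,30,param1=80,param2=12,minRadius=10,maxRadius=20)
print(c)
c=c[0,0]
print("hole",onz("",(290+c[0],120+c[1]),.139,cam),onz("",(326,154),.139,cam))
for p in [(278,114),(367,106),(372,191)]: print(onz("",p,.139,cam))
print("outer corner far",onz("",(174,242),.142,cam))
r=np.deg2rad(45);q=[np.cos(r),np.sin(r),0,0]
arm.move_to([.475,.039,.173+.155],q)
print(arm.observe()["ft_force"],arm.observe()["tool_pos"])
hit=arm.movel([.475,.039,.173+.084],feed=.04,guard=14)
o=arm.observe(); print(hit,o["ft_force"],o["tool_pos"],o["time_s"])
cv2.imwrite("pics/side1.png",arm.get_image("side")[:,:,::-1])
cv2.imwrite("pics/scene1.png",arm.get_image("scene")[:,:,::-1])
E
python3 -c "
import cv2,numpy as np
a=cv2.imread('pics/side1.png')[140:280,210:360];b=cv2.imread('pics/scene1.png')[140:280,240:390]
cv2.imwrite('pics/p1.png',cv2.resize(np.hstack([a,b]),None,fx=2.6,fy=2.6))"
```

```text
[[[35.5 34.5 13. ]]]
hole [0.555  0.1343 0.139 ] [0.5553 0.1346 0.139 ]
[0.5224 0.1609 0.139 ]
[0.5811 0.166  0.139 ]
[0.5887 0.1088 0.139 ]
outer corner far [0.4473 0.0717 0.142 ]
[ 0.7477 -0.1422  1.2395] [0.4751 0.0395 0.3288]
True [-0.9371  0.1205  5.8364] [0.4747 0.039  0.2614] 4.9917
```

View pics/p1.png

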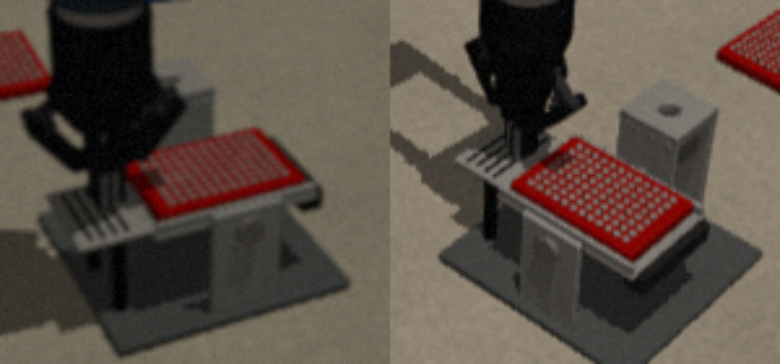

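The cradle is level: the tip stopped at z≈0.088 and the plate lies flat in both views. Next I'll look at the rack from above.

```bash
python3 - <<'E'
from h import *
from plant import arm
r=np.deg2rad(45);q=[np.cos(r),np.sin(r),0,0]
arm.movel([.475,.039,.34],feed=.2)
arm.move_to([.527,-.27,.36],q)
arm.move_gripper(0.085)
P=arm.camera_params("wrist"); im=arm.get_image("wrist")
np.savez("w2.npz",K=P["mtx"],T=P["cam_to_world"])
cv2.imwrite("pics/w2.png",im[:,:,::-1])
b=arm.get_image("side")[140:280,210:360,::-1]
cv2.imwrite("pics/side2.png",cv2.resize(b,None,fx=3,fy=3)); o=arm.observe(); print(o["time_s"],o["tool_pos"])
E
```

```text
7.7167 [ 0.527  -0.2701  0.36  ]
```

View pics/w2.png

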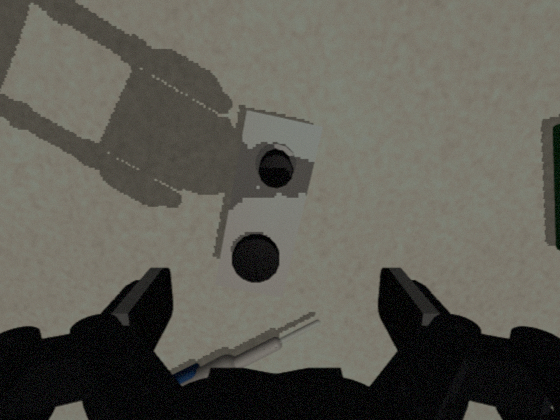

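View pics/side2.png

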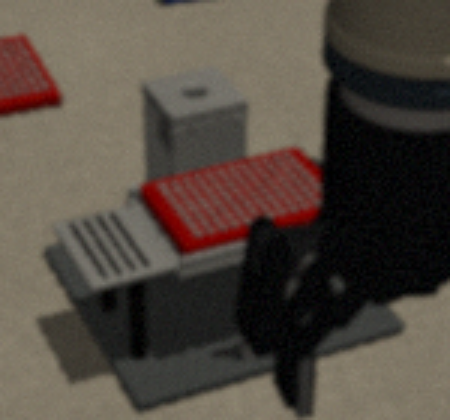

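The cradle stays level after release. In the wrist view, the knob blob is near (277,168) and the stopper near (255,258). I'll locate both by masking dark pixels.

```bash
python3 - <<'E'
from h import *
w=np.load("w2.npz");cam=(w["K"],w["T"]); print(cam[1])
im=cv2.imread("pics/w2.png");g=cv2.GaussianBlur(cv2.cvtColor(im,cv2.COLOR_BGR2GRAY),(3,3),0)
m=(g<48).astype(np.uint8);m[:,:210]=0;m[:,320:]=0;m[:120]=0;m[285:]=0
n,l,s,c=cv2.connectedComponentsWithStats(m)
for i in range(1,n):
    if s[i,4]>50: print(s[i],c[i],onz("",c[i],.097,cam),onz("",c[i],.066,cam))
# predicted projection of knob top / bottom
T=cam[1]
for P in ([.527,-.236,.097],[.527,-.236,.057],[.527,-.236,.0525]):
    v=T[:3,:3].T@(np.array(P)-T[:3,3]); u=cam[0]@v; print(u[:2]/u[2], .012*347/v[2])
cv2.imwrite("pics/w2c.png",cv2.resize(cv2.convertScaleAbs(im[95:295,200:330],alpha=1.6),None,fx=3,fy=3))
E
```

```text
[[ 1.     -0.0008 -0.0001  0.5276]
 [-0.0008 -0.9645 -0.2641 -0.2035]
 [ 0.0001  0.2641 -0.9645  0.3289]
 [ 0.      0.      0.      1.    ]]
[ 258  149   36   39 1077] [275.1894 168.3955] [ 0.5276 -0.2351  0.097 ] [ 0.5277 -0.2394  0.066 ]
[ 232  234   47   48 1798] [255.1935 257.5534] [ 0.5133 -0.2991  0.097 ] [ 0.5113 -0.3119  0.066 ]
[274.2253 169.6972] 17.926485383278823
[274.341  162.5235] 15.373163422823854
[274.352  161.8424] 15.130713330006161
```

View pics/w2c.png

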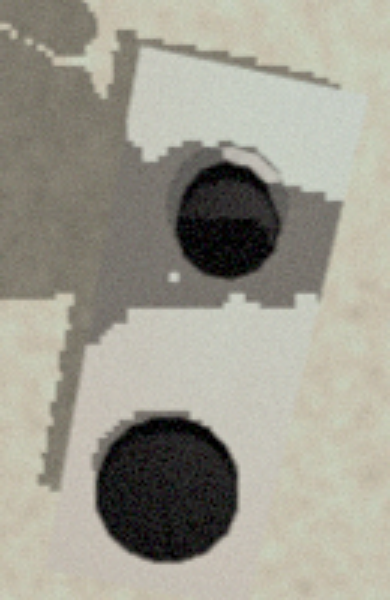

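```bash
python3 - <<'E'
from h import *
from plant import arm
r=np.deg2rad(45);q=[np.cos(r),np.sin(r),0,0]
x,y=.5278,-.2363
arm.movel([x,y,.34],feed=.2)
print(arm.movel([x,y,.236],feed=.12,guard=15))
arm.move_gripper(0.0,force=50)
o=arm.observe(); print(o["opening"],o["ft_force"],o["tool_pos"])
arm.movel([x,y,.345],feed=.12)
o=arm.observe(); print(o["opening"],o["ft_force"],o["tool_pos"],o["time_s"])
arm.move_to([.5553,.134,.42],q)
o=arm.observe(); print(o["opening"],o["ft_force"],o["tool_pos"],o["time_s"])
P=arm.camera_params("wrist"); im=arm.get_image("wrist");np.savez("w3.npz",K=P["mtx"],T=P["cam_to_world"])
cv2.imwrite("pics/w3.png",im[:,:,::-1])
for n in("scene","side"): cv2.imwrite(f"pics/{n}3.png",arm.get_image(n)[:,:,::-1])
a=cv2.imread('pics/side3.png')[60:230,200:350];b=cv2.imread('pics/scene3.png')[60:230,260:410]
cv2.imwrite('pics/p3.png',cv2.resize(np.hstack([a,b]),None,fx=2.6,fy=2.6))
E
```

```text
False
0.022689791503926002 [ 0.7898 -0.2603  1.3108] [ 0.5279 -0.2363  0.2364]
0.022837895414252476 [ 0.5427 -1.2652 -1.1644] [ 0.5277 -0.2363  0.3437] 10.7333
0.02307292063842388 [ 0.1865 -0.7251 -1.1244] [0.5556 0.1331 0.4195] 12.15
```

View pics/w3.png

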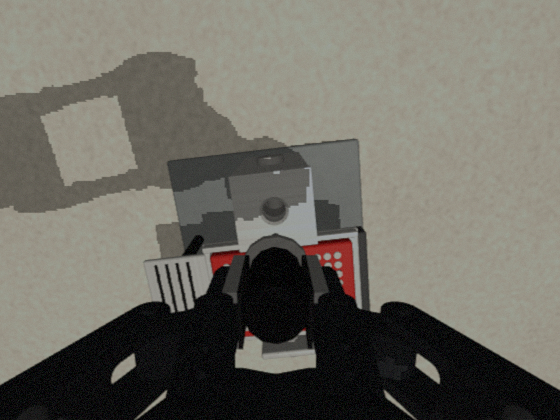

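View pics/p3.png

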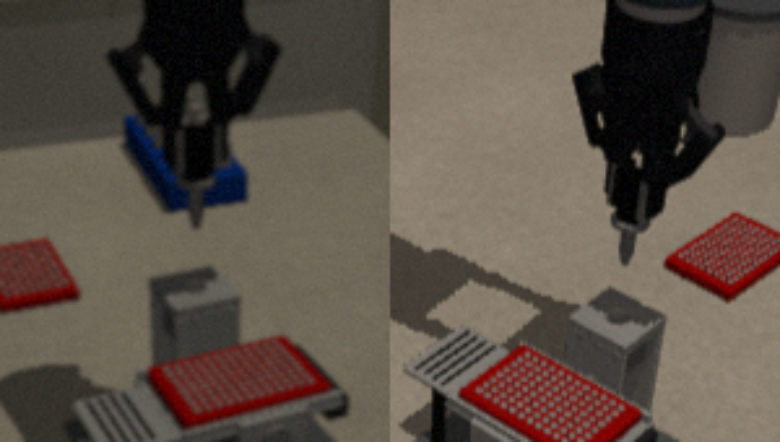

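```bash
python3 - <<'E'
from h import *
w=np.load("w3.npz");cam=(w["K"],w["T"])
im=cv2.imread("pics/w3.png");g=cv2.GaussianBlur(cv2.cvtColor(im,cv2.COLOR_BGR2GRAY),(3,3),0)
c=cv2.HoughCircles(g[185:235,245:305],cv2.HOUGH_GRADIENT,1,30,param1=80,param2=10,minRadius=9,maxRadius=17);print(c)
for p in [(274,209),(245+c[0,0,0],185+c[0,0,1])]: print(onz("",p,.139,cam))
def cr(n,x,y):return cv2.resize(cv2.convertScaleAbs(cv2.imread(f"pics/{n}3.png")[y:y+70,x:x+60],alpha=1.8),None,fx=6,fy=6)
cv2.imwrite("pics/tip.png",np.hstack([cr("scene",325,130),cr("side",250,110),cv2.resize(cv2.convertScaleAbs(im[180:250,245:305],alpha=1.5),None,fx=6,fy=6)])[:, :800*2])
t=cv2.imread("pics/tip.png");cv2.imwrite("pics/tip.png",cv2.resize(t,None,fx=.7,fy=.7)); print(t.shape)
E
```

```text
[[[28.5 24.5 11.8]]]
[0.5551 0.1353 0.139 ]
[0.5548 0.1349 0.139 ]
(420, 1080, 3)
```

View pics/tip.png

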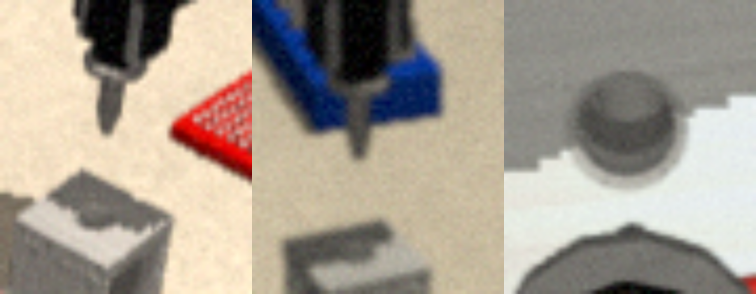

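```bash
python3 - <<'E'
from h import *
print(tri((350.5,161.7),(275.7,147.1)),onz("scene",(350.5,161.7),.1955),onz("side",(275.7,147.1),.1955))
from plant import arm
r=np.deg2rad(45)
print(arm.observe()["tool_pos"])
X,Y=.5552,.1345
arm.movel([X,Y,.370],feed=.15)
f0=arm.observe()["ft_force"]; print(f0)
hit=arm.movel([X,Y,.325],feed=.04,guard=8)
o=arm.observe(); print(hit,o["ft_force"],o["tool_pos"],o["time_s"],o["opening"])
E
```

```text
(array([0.5574, 0.134 , 0.1939]), np.float64(0.0012401087715287285)) [0.5582 0.133  0.1955] [0.5563 0.1296 0.1955]
[0.5556 0.1328 0.4196]
[-0.5304  0.     -0.6051]
False [-0.4759  0.6342 -1.5008] [0.5553 0.1345 0.3254] 14.0583 0.022856260787118006
```

The pin went in with no contact, so the collar should be about 2 mm above the bridge. I'll release and check.

```bash
python3 - <<'E'
from h import *
from plant import arm
arm.movel([.5553,.1345,.3225],feed=.03,guard=8)
o=arm.observe(); print(o["ft_force"],o["tool_pos"])
arm.move_gripper(0.06)
arm.movel([.5553,.1345,.42],feed=.15)
arm.move_to([.50,.30,.42],[np.cos(np.pi/4),np.sin(np.pi/4),0,0])
for n in("scene","side","wrist"): cv2.imwrite(f"pics/{n}4.png",arm.get_image(n)[:,:,::-1])
a=cv2.imread('pics/side4.png')[110:280,210:360];b=cv2.imread('pics/scene4.png')[110:280,250:400]
cv2.imwrite('pics/p4.png',cv2.resize(np.hstack([a,b]),None,fx=2.6,fy=2.6))
print(arm.observe()["time_s"])
E
```

```text
[ 1.0381 -0.1726  2.5718] [0.5554 0.1345 0.3234]
16.4333
```

View pics/p4.png

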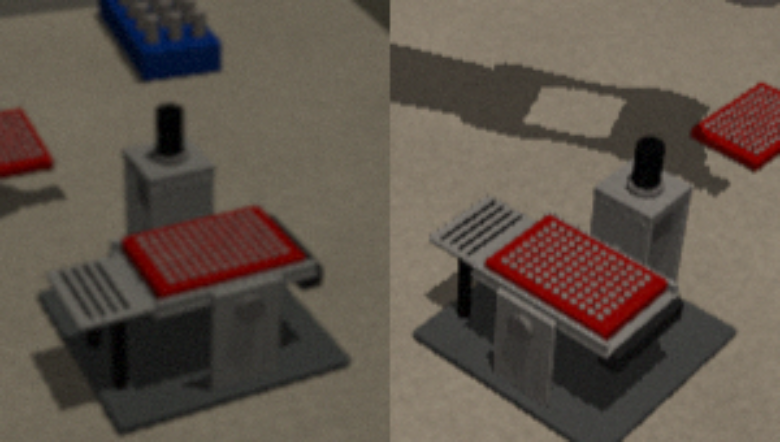

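View pics/scene4.png

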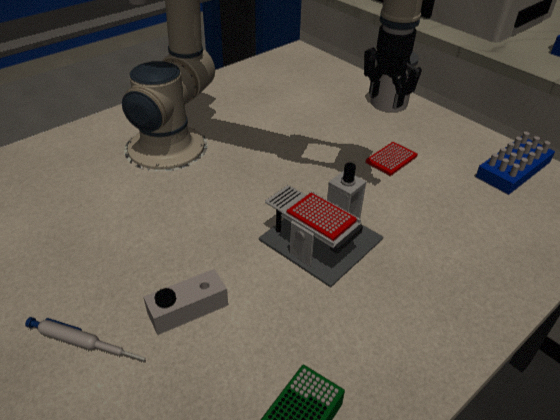

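The scene view shows the pin upright with its collar on the bridge (knob at about (349,173)). The cradle is level, the stopper is still at (166,298), and the gripper is clear.

```bash
python3 -c "
from plant import arm
arm.dwell(0.3); arm.sign_off(); print(arm.observe()['time_s'])"
```

```text
the job is handed in; nothing more can be done
the job is handed in; nothing more can be done
```

I pressed the cradle level and dropped the lock pin fully home in the bridge hole. I then let go, backed the arm clear and handed the job in at about 17 s of the 51 s allowed.

- **Cradle:** the fingertips stopped at 88.4 mm above the bench, against a level stop of 88 mm. The cradle still looked level in the pictures taken after the press and after the pin went in.
- **Pin:** it slid in without any sideways contact. The collar met the bridge at a light force, with the tool less than 1 mm above the height expected for fully home. The last scene and side pictures show it upright with the collar flat on the bridge.
- **Stopper:** it is at the same pixel position, (166,298), as at the start.
- **Disagreements:** the side camera placed the hole about 5 mm lower in y than the other two cameras. I used the wrist camera's position instead, and the clean insertion bore it out. I judged the final state from pictures only, with no numeric pose measurement.

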